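# Load a spreader plate into a spring-fed feeder

### The job

Slide the loose aluminium plate along the feeder's loading table until it lies over the mouth of the spring feeder, against the back wall; then press it down onto the plate already in there, against the spring, until both orange side catches have snapped back fully over it and hold it level in the stack. Let go and leave the jars and the cap round the feeder where they stand.

Things in the scene. Friction and masses are not known exactly. Their poses are not given: they have to be found in the camera images.
- feeder: Bench-top plate feeder, fixed, blue base 170 x 310 mm, black plastic table, aluminium walls. Origin: on the bench under the centre of its square well; own z up. Plates are pushed in its own +y direction along the loading table (feeder y -230 to -52 mm) into the well. The well is open 101 mm in x and from y = -52 to +52 mm. Feeder surfaces are slick.
- table_edge (a point): Middle of the edge where the loading table meets the well; feeder y = -52 mm, axes as the feeder's. The table's flat top lies at this height (76.5 mm), 146 mm wide, far end open. Low lips, 10 mm high, stand at x = +-68 mm; guide rails, 20 mm high, funnel from x = +-66 mm at feeder y = -83 mm to +-51 mm at y = -58 mm.
- back_wall (a point): Middle of the top of the well's back wall, on its inner face: feeder y = +52 mm, 96 mm above the bench; the stop for a plate pushed in. The side walls of the well are as high; the catch housings at the sides, outside x = +-61 mm, reach 81 mm.
- mouth (a point): Centre of the well at the height of the catches' undersides, 62 mm above the bench: the top of a loaded stack. Axes as the feeder's.
- new_plate_center (a point): Centre (half-way up) of the loose aluminium plate to be loaded, 98 x 100 x 15 mm (own x, y, z), about 0.36 kg, lying flat on the loading table with up to about 8 mm sideways offset and 9 degrees of twist. Too wide to grasp: push it by its edge, press it on its top. Slid over the mouth it rests about 10 mm above the stack on the catches' ramps.
- loaded_plate_center (a point): Centre (half-way up) of the plate already in the feeder, 100 x 98 x 14 mm (own x, y, z), lying on the spring follower and pressed up against the catches, its top at the mouth point's height.
- follower (a joint): Sprung black platform under the stack. m, grows as it is pressed down: 0 with one plate held, about 0.015 with two, 0.0225 at its bottom stop. Spring: 12 N at 0, 400 N/m, upward.
- catch_a (a joint): Orange spring catch on the feeder's +x side, 44 mm long along y. m: 0 fully in (hook about 4 mm over the plate's edge), grows outward to 0.009. Its ramped top is pushed aside by a plate pressed down; it springs back once the plate's top is below its underside (62 mm above the bench). 2 N at 0, 250 N/m. Pressing a plate past both catches and the follower takes 3 N, rising to about 8 to 16 N at the end.
- catch_b (a joint): The same catch on the feeder's -x side, mirrored.
- flux_tub: Green and white tub, 57 mm across, 68 mm high, standing loose behind the feeder; origin at the centre of its underside. Leave alone.
- paste_jar: White jar, 48 mm across, 50 mm high, standing loose in front of the feeder; origin at the centre of its underside. Leave alone.
- spray_cap: Black spray can cap, 62 mm across, 50 mm high, standing loose behind the loading table; origin at the centre of its underside. Leave alone.
There are look-alikes about, which are no part of the job. Leave any black look-alike of the part that bears new_plate_center alone.

How it is judged:
By the outcome, as a careful person would: the job done as asked, in the order asked, and still so for the second after the job is handed in, with the robot touching nothing.
It also fails if it takes over 42 s, if anything falls off the work surface, if the arm or the gripper's body presses on something with over 40 N, if the wrist force passes 120 N, or if a joint passes its speed limit or range.

### The arm

A 7-joint arm with a two-finger parallel gripper is mounted at the origin on a cart in front of the work surface, level with it; the furniture and walls round the work are solid. World frame = base frame: x ahead of the robot, y to its left, z up, the work surface at z = 0. Lengths are in m, angles in rad, forces in N, time in s.
With the tool pointing down it reaches from about 0.35 to 0.775 m from the base axis. Payload 3.1 kg.
Tool frame: the origin (TCP) lies midway between the tips of the shut fingers; the grasp point (between the pads) lies 19 mm behind it; z points along the fingers, x is the direction in which the jaws open and shut, and the axes are right-handed (so a half turn about z gives the same grasp; the last joint's range is limited). The gripper opens to 85 mm and grips with 20 to 120 N. Pads are 22 mm wide; open, the fingers measure 114 mm over their backs; the gripper's body (76 mm by 85 mm) begins 54 mm behind the grasp point. The pads swing forward as they close: fully open they stand 13 mm farther back than shut.
Start: joints at [1.21, 0.311, 0.014, 1.512, -0.004, 1.319, -0.027], TCP at [0.172, -0.522, 0.231] pointing down, gripper open.
Joint ranges: [-2.7, 2.7], [-0.3, 1.91], [-1.27, 1.3], [0.12, 2.57], [-1.44, 4.58], [0.2, 2.03], [-3.05, 3.05]. Speed limits (rad/s): [2.79, 2.79, 3.14, 3.14, 3.14, 3.14, 3.14].

### API

Orientations are given as a unit quaternion [x, y, z, w].
In Python, from cell import * gives the robot as it stands. Calls block until the motion is done:
- goto(position, orientation): joint-space move of the TCP to a pose.
- move_straight(position, rot=None, vel=0.15): straight line of the TCP; rot=None keeps the orientation; vel is the mean speed in m/s.
- set_joints(angles): joint-space move.
- grip(opening, force=None): finger opening in m; force is the grip in N (None keeps the last); returns when the fingers have stopped.
- hold(seconds).
- ik(position, orientation): joint angles nearest the present ones, or None.
- get_image(name): name is "scene" or "side" or "wrist"; returns (picture, depth): 384x512x3 uint8, red, green, blue; 384x512 float32, m along the optical axis (not along the pixel's ray), 0 where there is no reading.
- camera_info(name): a dict with "mtx" (3x3 intrinsics, pixels), "world_from_camera" (4x4, takes a point from camera to world coordinates). Camera axes: x right, y down, z forward; pixel columns grow to the right and rows downward; lengths in m; the calibration is good to about 2 mm. A picture is of the moment at which its call begins: read the wrist's pose just before it. camera_info takes no time and is no camera call; for the wrist camera it gives the pose at the moment of the call.
A pose or a line that the arm cannot do raises Unreachable and nothing moves.
- close_job(): hands the job in, once; it reports no verdict.
Readings, each from a call of its own:
- get_clock(): time.
- get_joint_positions(): joint angles.
- get_joint_vel(): joint speeds.
- get_effort(): joint torques, N m.
- get_tcp_pos(): TCP position.
- get_tool_rot(): TCP orientation.
- get_wrist_force(): force on the tool from outside, world axes, zero at the start.
- get_ft_torque(): the same for the moment, N m.
- get_grip_width(): finger opening in m.
Only numpy, scipy, OpenCV 4.12 (cv2) and the standard library are available. Lean on these libraries where they do the work, as an engineer would, in place of code of your own. Each camera call takes 0.05 s, during which the arm holds its last target. There are 200 camera calls.

## Working session

There is one attempt and no reset: what is moved stays moved. The work goes in short steps, each a Python script; the robot and the scene stay as the last script left them, time stands still between calls to the robot, and variables do not carry over. Pictures are saved under pics/ and viewed, about 8 in all and at most 12, crops included, and the job is handed in when it is done.

```bash
mkdir -p pics; ls
python3 - <<'E'
from cell import *
import cv2,numpy as np
ims=[]
for n in("scene","side"):
    p,d=get_image(n); np.savez("im_"+n,p=p,d=d,**camera_info(n)); cv2.imwrite(f"pics/{n}0.png",p[:,:,::-1])
    c=camera_info(n); print(n,c["mtx"].round(1).tolist(),c["world_from_camera"].round(3).tolist())
print(get_clock(),get_tool_rot(),get_tcp_pos())
E
```

```text
pics
scene [[405.6, 0.0, 259.8], [0.0, 405.6, 186.7], [0.0, 0.0, 1.0]] [[0.876, -0.257, 0.408, 0.176], [-0.482, -0.456, 0.748, -0.49], [-0.006, -0.852, -0.523, 0.536], [0.0, 0.0, 0.0, 1.0]]
side [[349.6, 0.0, 251.3], [0.0, 349.6, 192.4], [0.0, 0.0, 1.0]] [[0.995, -0.048, 0.091, 0.432], [-0.102, -0.528, 0.843, -0.587], [0.007, -0.848, -0.53, 0.537], [0.0, 0.0, 0.0, 1.0]]
0.1 [ 8.10389489e-01 -5.85890538e-01 -8.93343610e-04 -5.95725931e-04] [ 0.17218174 -0.52165819  0.23030874]
```

View pics/scene0.png

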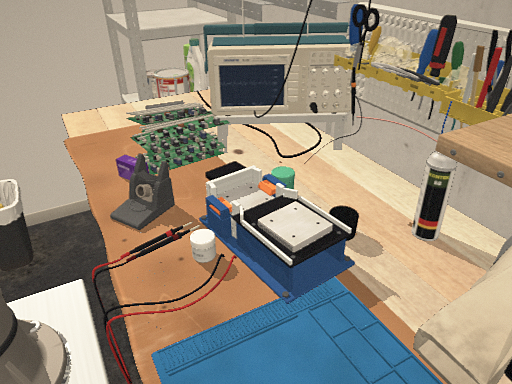

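View pics/side0.png

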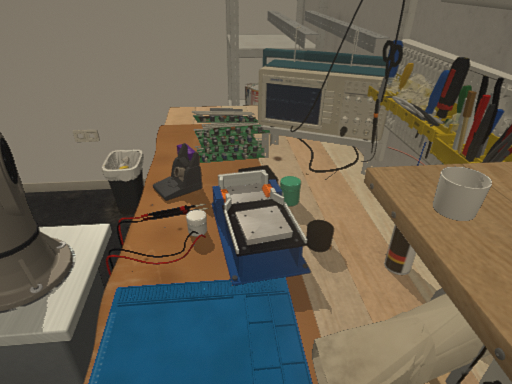

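The scene view shows the feeder: well with orange catches at (218,205) and (268,187), plate on the table at (295,227), jar (203,245), cap (345,218), tub (283,175). Feeder +y runs up-left in the picture. Next, measurement from depth.

```bash
cat > h.py <<'E'
import numpy as np,cv2
def cloud(p,d,mtx,T):
    v,u=np.mgrid[:384,:512]
    c=np.stack([(u-mtx[0,2])*d/mtx[0,0],(v-mtx[1,2])*d/mtx[1,1],d],-1)
    w=c@T[:3,:3].T+T[:3,3]; w[d<=0]=np.nan
    return w
def masks(p):
    h=cv2.cvtColor(p,cv2.COLOR_RGB2HSV).astype(int); H,S,V=h[...,0],h[...,1],h[...,2]
    return dict(orange=(H>3)&(H<16)&(S>190)&(V>150),blue=(H>100)&(H<125)&(S>140),grey=(S<50)&(V>110),dark=V<60)
E
python3 - <<'E'
from h import *
for n in("scene","side"):
    f=np.load(f"im_{n}.npz"); w=cloud(f["p"],f["d"],f["mtx"],f["world_from_camera"]); m=masks(f["p"])
    roi=np.zeros((384,512),bool)
    if n=="scene": roi[160:300,195:360]=1
    else: roi[165:282,210:312]=1
    z=w[...,2]
    for k,a,b in(("orange",.05,.1),("blue",.0,.09),("grey",.085,.0935),("grey",.0935,.102)):
        s=m[k]&roi&(z>a)&(z<b)
        N,l,st,c=cv2.connectedComponentsWithStats(s.astype(np.uint8))
        for i in range(1,N):
            if st[i,4]<25: continue
            q=w[l==i]; r=cv2.minAreaRect((q[:,:2]*1000).astype(np.float32))
            print(n,k,st[i,4],"px",c[i].round(),"mean",q.mean(0).round(4),"z",np.percentile(q[:,2],[5,50,95]).round(4),"rect",np.round(r[0],1),np.round(r[1],1),round(r[2],1))
E
```

```text
scene blue 94 px [273. 179.] mean [0.5711 0.1767 0.0799] z [0.0769 0.08   0.0815] rect [572.1 172.6] [17.9 58.1] 7.9
scene blue 4722 px [284. 263.] mean [ 0.4867 -0.0062  0.0197] z [0.0025 0.008  0.0628] rect [471.8  33.2] [164.8 379.8] 30.7
scene grey 168 px [238. 176.] mean [0.5049 0.2153 0.0892] z [0.0854 0.0891 0.0931] rect [502. 215.] [ 21.9 113.5] 86.6
scene grey 35 px [210. 188.] mean [0.4321 0.1974 0.0893] z [0.0858 0.0891 0.0931] rect [431.  199.4] [ 8.1 28.3] 17.3
scene grey 75 px [287. 191.] mean [0.5647 0.1077 0.0898] z [0.0858 0.0899 0.0933] rect [563.9 112.2] [13.  51.2] 25.1
scene grey 76 px [317. 207.] mean [0.5873 0.0326 0.086 ] z [0.0851 0.0859 0.087 ] rect [587.4  33.1] [  7.1 106.2] 7.9
scene grey 1884 px [295. 224.] mean [0.5165 0.0039 0.0906] z [0.0881 0.0908 0.0921] rect [519.    8.7] [ 99.5 101.3] 10.3
scene grey 26 px [236. 206.] mean [0.4476 0.108  0.0897] z [0.0858 0.0896 0.0926] rect [447.  108.2] [ 8.6 18.6] 38.8
scene grey 137 px [267. 241.] mean [ 0.4509 -0.0078  0.0859] z [0.0851 0.0859 0.087 ] rect [449.8  -2.6] [  6.6 142.2] 7.9
scene grey 27 px [344
[... 822 characters left out ...]
y 127 px [244. 175.] mean [0.4991 0.2136 0.0898] z [0.0857 0.0897 0.0933] rect [500.4 213.3] [ 24.6 114.7] 89.6
side grey 46 px [277. 196.] mean [0.5675 0.104  0.0903] z [0.0858 0.0917 0.0932] rect [567.1 107. ] [10.8 43.6] 27.6
side grey 1318 px [263. 223.] mean [0.5201 0.0032 0.0897] z [0.0883 0.0897 0.0909] rect [520.5   7.3] [ 98.2 102.7] 10.1
side grey 41 px [257. 172.] mean [0.5343 0.2187 0.0944] z [0.0937 0.0943 0.0956] rect [532.6 220. ] [22.3 55.8] 78.5
side grey 26 px [223. 176.] mean [0.4436 0.204  0.0944] z [0.0936 0.0942 0.0958] rect [442.3 205.5] [32.9 21.7] 46.0
side grey 31 px [228. 199.] mean [0.4503 0.0929 0.0944] z [0.0936 0.0944 0.0953] rect [451.1  95.1] [51.1  9.3] 81.4
```

```bash
cat >> h.py <<'E'
YAW=np.radians(7.9); O=np.array([.499,.161])
def F(x,y,z,O=O,a=YAW):
    return [O[0]+x*np.cos(a)-y*np.sin(a),O[1]+x*np.sin(a)+y*np.cos(a),z]
def Q(a=YAW): return [np.cos(a/2),np.sin(a/2),0,0]
E
python3 - <<'E'
from h import *
for n in("scene","side"):
    f=np.load(f"im_{n}.npz"); w=cloud(f["p"],f["d"],f["mtx"],f["world_from_camera"])
    s=(w[...,2]>.13)&(w[...,0]>.2)&(w[...,0]<1)&(w[...,1]>-.5)&(w[...,1]<.35)
    q=w[s]; print(n,len(q), np.percentile(q,[0,1,50,99],axis=0).round(2).tolist() if len(q) else "")
from cell import *
print(ik(F(0,-60,.26) if 0 else F(0,-.06,.26),Q()))
goto(F(0,-.07,.26),Q()); print(get_clock(),get_tcp_pos(),get_wrist_force())
c=camera_info("wrist"); p,d=get_image("wrist"); np.savez("im_w1",p=p,d=d,**c); cv2.imwrite("pics/w1.png",p[:,:,::-1])
w=cloud(p,d,c["mtx"],c["world_from_camera"]); m=masks(p); z=w[...,2]
for k,a,b in(("orange",.05,.1),("grey",.086,.0935),("grey",.0935,.102),("blue",.07,.09)):
    N,l,st,cc=cv2.connectedComponentsWithStats((m[k]&(z>a)&(z<b)).astype(np.uint8))
    for i in range(1,N):
        if st[i,4]<60: continue
        q=w[l==i]; r=cv2.minAreaRect((q[:,:2]*1000).astype(np.float32))
        print(k,st[i,4],cc[i].round(),"z",np.percentile(q[:,2],[5,50,95]).round(4),"rect",np.round(r[0],1),np.round(r[1],1),round(r[2],1))
E
```

```text
scene 25245 [[0.64, -0.27, 0.13], [0.65, -0.25, 0.14], [0.89, 0.07, 0.3], [0.95, 0.35, 0.43]]
side 38449 [[0.64, -0.46, 0.13], [0.65, -0.44, 0.13], [0.85, -0.09, 0.3], [0.96, 0.34, 0.49]]
[ 0.4675583   0.35744681 -0.93376242  1.52159557  0.28902073  1.40829067
 -0.34489534]
2.5833 [0.50898755 0.09000343 0.25969816] [ 0.81229378  0.27965945 -0.11693317]
orange 508 [204.  87.] z [0.0657 0.0725 0.075 ] rect [446.5 156.6] [16.9 43.2] 8.8
orange 360 [304.  92.] z [0.0641 0.0692 0.0743] rect [546.2 170.2] [ 6.3 43.5] 7.3
orange 174 [320.  77.] z [0.0728 0.074  0.0752] rect [557.2 184.6] [10.7 17.9] 10.7
grey 324 [256.  35.] z [0.0869 0.0898 0.0933] rect [493. 205.] [115.6  22.2] 7.7
grey 66 [325. 197.] z [0.086  0.0865 0.0872] rect [582.8  70.5] [ 4.5 32. ] 8.6
grey 8094 [255. 244.] z [0.0898 0.091  0.0921] rect [519.4   8.6] [ 97.2 101.2] 10.0
grey 2337 [256.  28.] z [0.0941 0.0956 0.0969] rect [493.3 209.3] [128.3  30.6] 7.8
grey 209 [198. 140.] z [0.094  0.0956 0.0966] rect [450.6 112.9] [ 9.8 19.4] 4.9
grey 210 [314. 140.] z [0.0941 0.0954 0.0967] rect [559.7 127.9] [ 9.6 19.1] 9.5
grey 188 [193. 168.] z [0.0943 0.0957 0.0969] rect [448.3  85.9] [29.3  6.1] 66.0
grey 187 [319. 168.] z [0.0943 0.0956 0.0968] rect [569.  102.4] [ 6.  29.2] 39.4
blue 1263 [179.  91.] z [0.079  0.0807 0.082 ] rect [426.7 153.8] [19.9 61.4] 7.4
blue 1258 [333.  90.] z [0.0789 0.0806 0.0819] rect [571.8 173.5] [19.9 61.4] 7.8
```

View pics/w1.png

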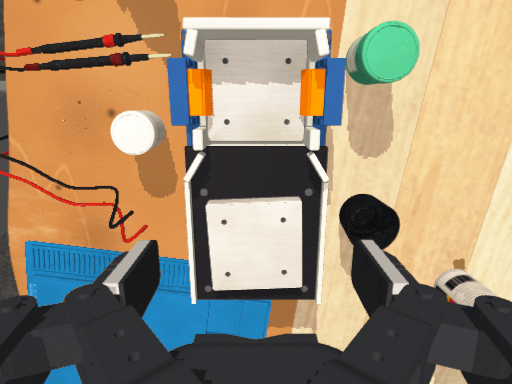

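The wrist view shows the well with both orange catches (200,92) and (313,92), plate at (255,244) square to within 2°, jar (138,132), cap (369,222) and tub (384,52). They all lie clear of the push path. The feeder origin comes out at about (0.499, 0.1637), yaw 7.8°. Next: descend behind the plate, touch the table to find tip height, then push.

```bash
sed -i 's/^YAW=.*/YAW=np.radians(7.8); O=np.array([.4992,.1637])/' h.py
python3 - <<'E'
from h import *
from cell import *
grip(.05)
f0=np.array(get_wrist_force())
goto(F(-.001,-.225,.13),Q())
move_straight(F(-.001,-.225,.09),vel=.1); f0=np.array(get_wrist_force()); print(get_clock(),f0,get_grip_width())
z=.084
while z>.0665:
    move_straight(F(-.001,-.225,z),vel=.05); f=np.array(get_wrist_force())-f0
    if f[2]>1.5: break
    z-=.001
print("touch",z,f,get_tcp_pos(),get_clock())
z+=.002; move_straight(F(-.001,-.225,z),vel=.05)
print(z,np.array(get_wrist_force())-f0,get_tcp_pos(),get_clock())
p,d=get_image("side"); cv2.imwrite("pics/s1.png",cv2.resize(p[140:300,180:360,::-1],None,fx=4,fy=3.7))
E
```

```text
4.4417 [ 0.85478104  0.37805091 -0.20039898] 0.04989478925825088
touch 0.073 [-2.44803186  0.13722513  6.17381686] [ 0.52891911 -0.05936797  0.07362491] 7.4583
0.075 [-0.89229031 -0.46995272 -0.12357065] [ 0.5287808  -0.05936233  0.07485141] 7.7083
```

View pics/s1.png

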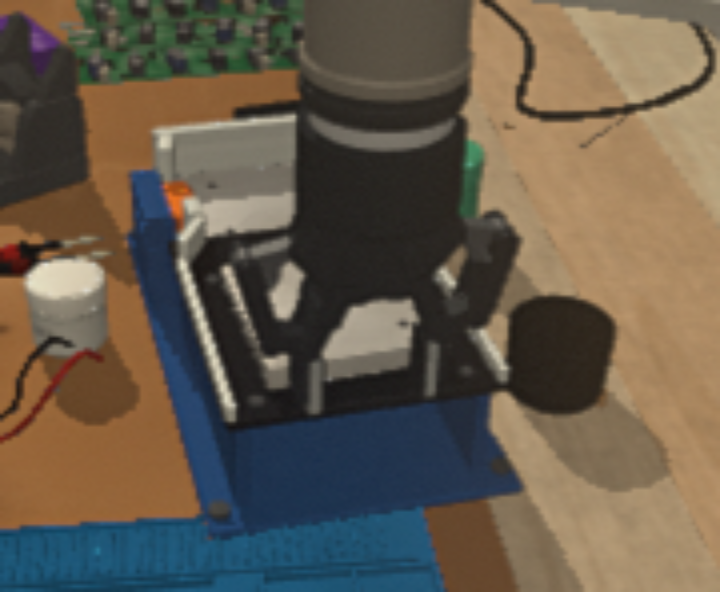

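The side view shows both fingers behind the plate's near edge (tips at (315,400) and (430,385)), between the lips. Pushing now.

Run:
```python
from h import *
from cell import *
f0=np.array(get_wrist_force()); yd=np.array([-np.sin(YAW),np.cos(YAW),0])
def fr(): 
    f=np.array(get_wrist_force())-f0; return round(-f@yd,2),f.round(1)
z=.0755
for y in(-.205,-.16,-.115,-.085):
    move_straight(F(0,y,z),vel=.08); print(y,fr())
y=-.075
while y<=-.050:
    move_straight(F(0,y,z),vel=.05); r=fr(); print(round(y,4),r[0],r[1][2],get_tcp_pos().round(4) if hasattr(get_tcp_pos(),'round') else get_tcp_pos())
    if r[0]>7 or abs(r[1]).max()>15: break
    y+=.003 if y<-.066 else .0015
print(get_clock())
p,d=get_image("side"); cv2.imwrite("pics/s2.png",cv2.resize(p[140:300,180:360,::-1],None,fx=4,fy=3.7))
```

```text
-0.205 (np.float64(-0.84), array([-0.3,  0.8, -0.5]))
-0.16 (np.float64(0.01), array([ 0.1, -0. , -0.5]))
-0.115 (np.float64(1.15), array([ 0.4, -1.1, -1.2]))
-0.085 (np.float64(0.63), array([ 0.5, -0.6, -0.8]))
-0.075 1.29 0.0 [0.5094 0.0901 0.0756]
-0.072 0.71 0.6 [0.509  0.0925 0.0755]
-0.069 1.41 -0.8 [0.5086 0.0954 0.0755]
-0.066 0.95 -0.5 [0.5081 0.0987 0.0755]
-0.0645 1.09 -0.3 [0.5079 0.0999 0.0755]
-0.063 2.28 -0.9 [0.5077 0.1014 0.0755]
-0.0615 1.62 -1.3 [0.5075 0.103  0.0755]
-0.06 2.14 -1.5 [0.5073 0.1045 0.0756]
-0.0585 2.83 -1.3 [0.5071 0.1052 0.0754]
-0.057 5.84 -1.4 [0.5071 0.1052 0.0753]
-0.0555 7.76 -1.4 [0.5071 0.1053 0.0752]
12.95
```

View pics/s2.png

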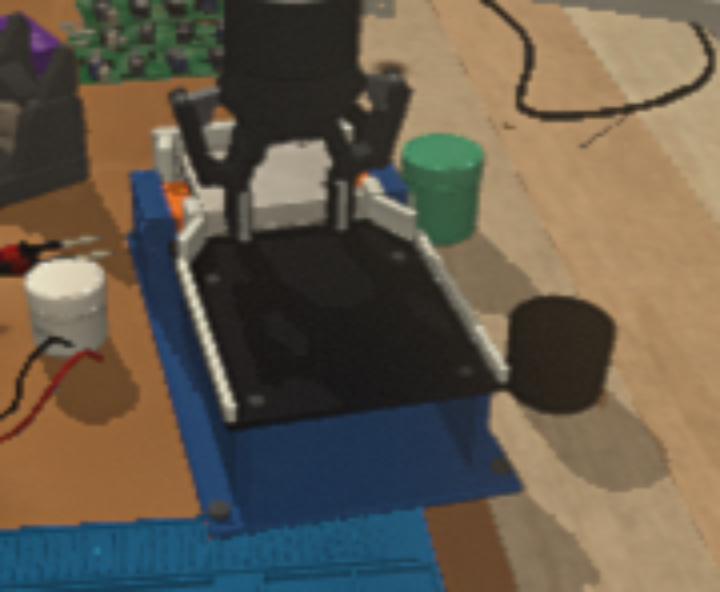

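The plate is in the mouth against a hard stop at y ≈ -58.6 mm, which matches the expected back-wall position (side view: its near edge at the table edge, (290,215)). Next: lift and check from above.

```bash
cat >> h.py <<'E'
def look(name):
    from cell import get_image,camera_info
    c=camera_info("wrist"); p,d=get_image("wrist"); np.savez("im_"+name,p=p,d=d,**c)
    cv2.imwrite(f"pics/{name}.png",cv2.resize(p[10:190,130:390,::-1],None,fx=3,fy=3))
    w=cloud(p,d,c["mtx"],c["world_from_camera"]); R=np.array([[np.cos(YAW),np.sin(YAW)],[-np.sin(YAW),np.cos(YAW)]])
    q=(w[...,:2]-O)@R.T
    for x in(-.035,0,.035):
        print("tops",x,[(y,round(float(np.nanmedian(w[...,2][(abs(q[...,0]-x)<.004)&(abs(q[...,1]-y)<.004)])),4)) for y in(-.057,-.035,0,.035)])
    m=masks(p)["orange"]&(w[...,2]>.055)&(w[...,2]<.085)
    for s in(-1,1):
        k=m&(np.sign(q[...,0])==s)&(abs(q[...,1])<.02); 
        if k.sum(): print("catch",s,np.percentile(abs(q[...,0][k]),[1,5,50,95]).round(4),"z",np.percentile(w[...,2][k],[5,95]).round(4))
E
python3 - <<'E'
from h import *
from cell import *
z0=np.load("im_w1.npz")
move_straight(F(0,-.066,.0755),vel=.05)
move_straight(F(0,-.07,.16),vel=.2); grip(.03); goto(F(0,-.07,.26),Q())
print(get_clock()); look("w2")
E
```

```text
14.75
tops -0.035 [(-0.057, 0.3147), (-0.035, 0.0858), (0, 0.0863), (0.035, 0.0866)]
tops 0 [(-0.057, 0.3433), (-0.035, 0.086), (0, 0.0863), (0.035, 0.0864)]
tops 0.035 [(-0.057, 0.3154), (-0.035, 0.0861), (0, 0.0865), (0.035, 0.0865)]
catch -1 [0.052  0.0523 0.0563 0.0657] z [0.0723 0.076 ]
catch 1 [0.051  0.0526 0.0609 0.0653] z [0.0727 0.0751]
```

View pics/w2.png

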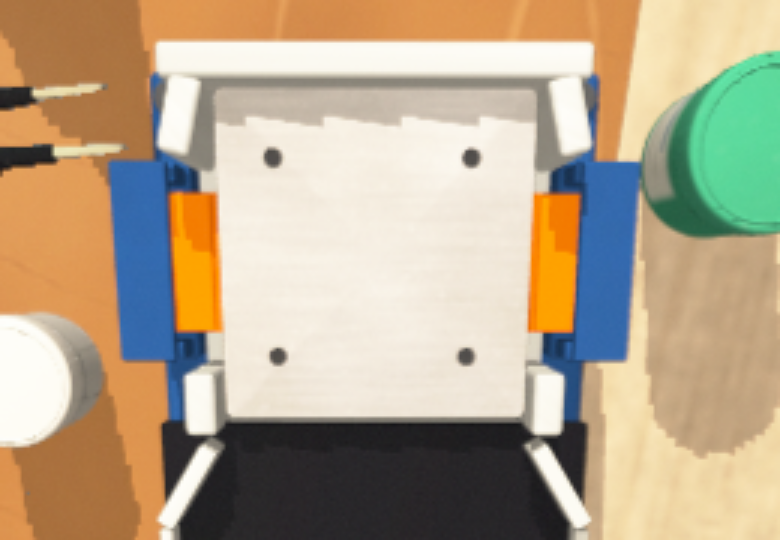

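The plate lies level over the mouth (top at 86.3 mm) and reaches the back wall; the catches at (195,262) and (553,262) are partly under its edges. Pressing at the centre.

Run:
```python
from h import *
from cell import *
goto(F(0,0,.12),Q()); move_straight(F(0,0,.093),vel=.1); f0=np.array(get_wrist_force()); print(get_clock(),get_grip_width())
z=.089; zc=None
while True:
    move_straight(F(0,0,z),vel=.05); f=(np.array(get_wrist_force())-f0); t=get_tcp_pos()[2]
    print(round(z,4),round(t,4),f.round(1))
    if zc is None:
        if f[2]>1.5: zc=z
        z-=.001; 
        if z<.075: break
        continue
    if f[2]>35 or t<zc-.0272 or z<zc-.030: break
    z-=.002
hold(.3); print("end",get_tcp_pos()[2],(np.array(get_wrist_force())-f0).round(1),zc)
move_straight(F(0,0,.13),vel=.1); goto(F(0,-.07,.26),Q()); print(get_clock(),(np.array(get_wrist_force())-f0).round(1)); look("w3")
```

```text
15.8917 0.02986876072497597
0.089 0.0893 [0.9 0.6 0.5]
0.088 0.0881 [ 1.  -0.   0.1]
0.087 0.0869 [0.3 0.8 0.6]
0.086 0.0861 [2.2 0.4 1.2]
0.085 0.0855 [ 1.9 -0.   3.4]
0.084 0.0845 [ 1.6 -0.1  5.4]
0.082 0.0823 [3.6 0.5 4.8]
0.08 0.0803 [2.9 1.1 4.1]
0.078 0.077 [ 1.8 -0.8  0.3]
0.076 0.0754 [ 0.1 -0.5  1.4]
0.074 0.0738 [-1.6 -1.4  3.2]
0.072 0.072 [-1.5 -1.8  4.7]
0.07 0.0701 [-0.3 -1.9  6.2]
0.068 0.0682 [-1.7 -1.1  6.6]
0.066 0.0664 [-1.9 -2.2  7.5]
0.064 0.0645 [-1.2 -2.2  7.8]
0.062 0.0626 [-3.4 -1.6  9.1]
0.06 0.0607 [-3.3 -3.6 10. ]
0.058 0.0588 [-2.5 -2.2 10.9]
0.056 0.0569 [-2.8 -3.2 11.9]
end 0.057002121561471726 [-4.2 -3.  11.7] 0.08499999999999999
22.725 [ 0.4  0.3 -0.4]
tops -0.035 [(-0.057, 0.3127), (-0.035, 0.0619), (0, 0.0617), (0.035, 0.0617)]
tops 0 [(-0.057, 0.3418), (-0.035, 0.0619), (0, 0.0617), (0.035, 0.0618)]
tops 0.035 [(-0.057, 0.3135), (-0.035, 0.0617), (0, 0.0619), (0.035, 0.0619)]
catch -1 [0.0452 0.0455 0.0489 0.0618] z [0.0661 0.0748]
catch 1 [0.0445 0.0447 0.0482 0.0647] z [0.0643 0.0746]
```

View pics/w3.png

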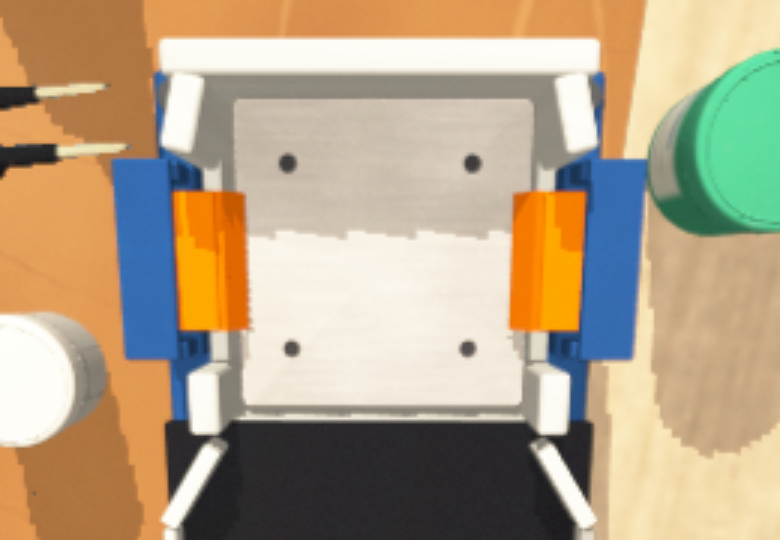

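The plate is level at 61.8 mm, and both orange hooks lie over its edges (inner edges at columns 247 and 512). I'll compare the catch positions with the first view, where they were fully in, and hand in.

Run:
```python
from h import *
R=np.array([[np.cos(YAW),np.sin(YAW)],[-np.sin(YAW),np.cos(YAW)]])
for n in("w1","w3"):
    f=np.load(f"im_{n}.npz"); w=cloud(f["p"],f["d"],f["mtx"],f["world_from_camera"]); q=(w[...,:2]-O)@R.T
    m=masks(f["p"])["orange"]&(w[...,2]>.055)&(w[...,2]<.085)&(abs(q[...,1])<.02)
    e=[np.percentile(abs(q[...,0][m&(np.sign(q[...,0])==s)]),[1,5]).round(4) for s in(-1,1)]
    print(n,e)
import cell
ok=True; print(cell.get_clock()); cell.close_job()
```

```text
w1 [array([0.045 , 0.0454]), array([0.0445, 0.0448])]
w3 [array([0.0452, 0.0455]), array([0.0445, 0.0447])]
22.775
the job is handed in; nothing more can be done
```

The plate is loaded and held level in the stack, and I handed the job in at 22.8 s of the 42 s allowed.

- **Push:** I slid the plate along the loading table with two spread fingers until it stopped firmly against the back wall. There it lay level on the catch ramps, its top at about 86 mm.
- **Press:** I pressed at the centre with at most about 12 N, to about 4 mm past the catches' undersides. Then I let go and backed clear.
- **Final checks:** The plate's top reads 61.7–61.9 mm at all nine points measured. Both catches are within 0.2 mm of their fully-in positions in the first wrist view. The wrist force was back to about zero with the arm clear.
- **Jars and cap:** They stood clear of the arm's path. The jar and tub look unmoved in the last view. The cap was outside that view and I last saw it in place right after the push; I did not measure any of the three again.

No check failed or disagreed.

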